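Move re-capped heels from the drying board to the finishing tray in job order

ROBOT

A 7-joint arm with a two-finger parallel gripper is mounted at the origin on the work surface. World frame = base frame: x ahead of the robot, y to its left, z up, the work surface at z = 0. Lengths are in m, angles in rad, forces in N, time in s.
With the tool pointing down it reaches from about 0.4 to 0.925 m from the base axis. Payload 5.6 kg.
Tool frame: the origin (TCP) lies between the finger pads, 19 mm behind the fingertips; this is the grasp point; z points along the fingers, y is the line along which they close (so a half turn about z gives the same grasp; the last joint's range is limited). The gripper opens to 85 mm and grips with 20 to 120 N. Pads are 22 mm wide; open, the fingers measure 114 mm over their backs; the gripper's body (76 mm by 85 mm) begins 54 mm behind the grasp point. The pads swing forward as they close: fully open they stand 13 mm farther back than shut.
Start: joints at [-1.235, 0.468, -0.012, 1.603, 0.006, 1.071, -0.056], TCP at [0.24, 0.604, 0.25] pointing down, gripper open.
Joint ranges: [-2.53, 2.53], [-0.31, 2.02], [-1.57, 1.55], [0.28, 2.44], [-1.29, 4.43], [0.15, 1.84], [-2.92, 2.92]. Speed limits (rad/s): [2.57, 2.57, 3.14, 3.14, 3.14, 3.14, 3.14].

INTERFACE

Orientations are given as [roll, pitch, yaw] about the fixed x, y, z axes, in that order (R = Rz(yaw) Ry(pitch) Rx(roll)).
In Python, from plant import * gives the robot as it stands.
- The arm moves only by the tool step_arm, never from a script. Its argument "rows" is a list that holds one entry, the list of rows, each a list of 7 numbers: the turn, a rotation vector about the world's x, y, z in degrees, then the shift along the world's x, y, z in cm, then the finger opening in cm, from 0 to 8.54. A call has 1 to 8 rows; each row shifts and turns the commanded pose from where the row before left it; what a row does not reach is not made up. A row lasts 1/10 s, in which the tool goes at most 50 mm and 8.59 degrees, less where a joint would pass 70% of its speed; a pose out of reach is approached as far as the arm can. A call is refused whole if a number of a shift passes 5 or a number of a turn 8.59, either way. A call with a gripper value outside its range is refused whole. The fingers move at their own pace and stop on an object; "force" is the grip in N (left out, the last holds). Time passes only in rows, so rows that do not move let the fingers close. It gives the time, the measured TCP pose, the force, the opening and the grip force at its end, in the units of the state.
- state(): the state, without advancing time (a new reading comes with each control period).
- grab_frame(name): name is "scene" or "top"; returns a dict with "pixels" (384x512x3 uint8, blue, green, red), "fovy" (degrees; the focal length in pixels is half the picture's height over the tangent of half this angle, whatever the lens; pixels are square), "cx", "cy" (the principal point, pixels), "D" ([k1, k2, p1, p2, k3] as OpenCV has them; the pictures are not rectified), "rvec" (rotation vector, rad) and "tvec" (3), from world to camera coordinates, as OpenCV has them. Camera axes: x right, y down, z forward; pixel columns grow to the right and rows downward; lengths in m; the calibration is good to about 2 mm. A picture is of the moment at which its call begins. There is no depth.
- hand_in(): hands the job in; it is judged then, once.
Trained networks look in the newest picture that a camera, given by its name, has taken for a name from the list of things; names that differ only in an ending like _2 or _b are one class to them, and where a whole thing is asked for, a point or a joint stands for the part that bears it (a point fixed in the world has none). Each returns a list of dicts, best first, with "score" (0 to 1); they miss things now and then, are a little off and sometimes report something else, mostly with a low value. They report only what shows in the picture. A call takes as long as a camera call. They do not tell look-alikes from the thing itself.
- recognise(thing, camera): "point" ([row, column] in pixels, amid what is visible of it).
- silhouettes(thing, camera): "pixels" (384x512 bool, what is visible of it) and "point" ([row, column] in pixels, amid what is visible of it).
The state is a dict: "t": time; "joint_pos": joint angles; "qd": joint speeds; "tau": joint torques, N m; "ee_pos": TCP position; "orientation": TCP orientation; "contact_force": force on the tool from outside, world axes, zero at the start; "moment": the same for the moment, N m; "finger_gap": opening from 0.0 (shut) to 1.0 (fully open); "finger_force": force on a finger pad.
Only numpy, scipy, OpenCV 4.12 (cv2) and the standard library are available. Lean on these libraries where they do the work, as an engineer would, in place of code of your own. Each camera call takes 0.05 s, during which the arm holds its last target. There are 200 camera calls.

TASK

The glue on the four re-capped shoe heels has set: move them from the wooden drying board to the steel finishing tray, one heel upright in the middle of each compartment. Keep the job order, counted from the brass post at the end of each: the heel nearest the board's post goes in the compartment nearest the tray's post, the next beside it, and so on to the end. Set each heel down; do not drop it.

Things in the scene. Friction and masses are not known exactly. Their poses are not given: they have to be found in the camera images.
- heel_stiletto: A loose shoe heel standing seat down, rubber cap up. Stiletto heel: white plastic, 72 mm tall; round foot 42 mm in diameter that narrows to a slim shaft 15 mm in diameter from 32 mm up to 66 mm, then a 17 mm cap. About 45 g. Origin: centre of its underside (the seat), z up. Grip the shaft, about 50 mm up.
- heel_block: A loose shoe heel standing seat down, rubber cap up. Block heel: square pale wood, 40 x 40 mm and 56 mm tall with its dark cap (41 x 41 x 6 mm). About 60 g. Origin: centre of its underside (the seat), z up. x and y are square to its sides; grip it some 40 mm up between two parallel sides.
- heel_spool: A loose shoe heel standing seat down, rubber cap up. Spool heel: brown wood, round and waisted, 50 mm tall; foot 44 mm in diameter, waist 28 mm in diameter 20 mm up, a straight head 34 mm in diameter from 28 to 44 mm up, then a 35 mm cap. About 50 g. Origin: centre of its underside (the seat), z up. Grip the head, about 37 mm up.
- heel_low: A loose shoe heel standing seat down, rubber cap up. Low stacked heel: D-shaped, brown layers, dark cap, 28 mm tall, 46 mm wide (its y), 50 mm long (its x: flat end at -26 mm, rounded end at +24 mm; sides flat from x = -26 to 1 mm). About 70 g. Origin: centre of its underside (the seat), z up. Grip across the width, fingers closing along its y, TCP about 26 mm up.
- board: Drying board, fixed: dark wood, 320 x 90 x 10 mm, carrying four cork pads in a row, a heel on each. A brass post with a 20 mm round head, its top 32 mm above the table, stands at one end, 147 mm from the centre along +x. Origin: centre of its underside, on the table; x runs along the row towards the post. Places at x = +102, +34, -34, -102 mm, y = 0: first to fourth from the post.
- tray: Finishing tray, fixed: steel, 320 x 90 x 10 mm, long sides open; five cross fins (4 mm thick, tops 24 mm above the table) form four empty compartments 64 mm wide, floor 10 mm above the table. Post as on the board, 147 mm along +x. Origin: centre of its underside, on the table; x along the row to the post. Centres x = +102, +34, -34, -102 mm, y = 0: first to fourth from the post.
- pad_stiletto: Cork pad (all four alike), 58 x 58 x 3 mm, fixed on top of the drying board at one of its four places; its top is 13 mm above the table. On this one the stiletto heel stands at the start (within 5 mm of its centre). The pad stays there. Origin: centre of its underside; its x and y axes are parallel to the board's.
- pad_block: Cork pad (all four alike), 58 x 58 x 3 mm, fixed on top of the drying board at one of its four places; its top is 13 mm above the table. On this one the square block heel stands at the start (within 5 mm of its centre). The pad stays there. Origin: centre of its underside; its x and y axes are parallel to the board's.
- pad_spool: Cork pad (all four alike), 58 x 58 x 3 mm, fixed on top of the drying board at one of its four places; its top is 13 mm above the table. On this one the waisted spool heel stands at the start (within 5 mm of its centre). The pad stays there. Origin: centre of its underside; its x and y axes are parallel to the board's.
- pad_low: Cork pad (all four alike), 58 x 58 x 3 mm, fixed on top of the drying board at one of its four places; its top is 13 mm above the table. On this one the low D-shaped heel stands at the start (within 5 mm of its centre). The pad stays there. Origin: centre of its underside; its x and y axes are parallel to the board's.
Mind the look-alikes: they are no part of the job. Leave any purple or red look-alike of the heel_block alone.

How it is judged:
By the outcome, as a careful person would: the job done as asked, in the order asked, and still so for the second after the job is handed in, with the robot touching nothing.
It also fails if it takes over 106 s, if anything falls off the work surface, if the arm or the gripper's body presses on something with over 40 N, if the wrist force passes 120 N, or if a joint passes its speed limit or range.

## Working session

There is one attempt and no reset: what is moved stays moved. The work goes in short steps, Python scripts to look and compute and a tool call to move; the robot and the scene stay as the last step left them, time stands still between calls to the robot, and variables do not carry over. Pictures are saved under pics/ and viewed, at most 14 in all, crops included, and the job is handed in when it is done.

Besides the shell and the picture viewer there is one more tool, called after "Emit:" by a JSON object that holds its "fn" and its "kwargs", one argument or row to a line. step_arm: Moves the arm, as the interface text tells. Its arguments: {"type":"object","properties":{"rows":{"type":"array","items":{"type":"array","items":{"type":"array","items":{"type":"number"}}}},"force":{"type":"number"}},"required":["rows"]}

```bash
mkdir -p pics; ls
python3 - <<'E'
from plant import *
import cv2
print(state())
for n in ("top","scene"):
    f=grab_frame(n); cv2.imwrite(f"pics/{n}0.png",f["pixels"])
    print(n,{k:v for k,v in f.items() if k!="pixels"})
E
```

```text
pics
{'t': 0.0, 'joint_pos': array([-1.23497232,  0.46839036, -0.01158521,  1.60365191,  0.00597427,
        1.07139909, -0.05631537]), 'qd': array([-0.00042964,  0.00250061, -0.00074339, -0.00103466, -0.00059877,
       -0.00097398, -0.00078721]), 'tau': array([ 2.29194814e-05, -5.32396352e+01,  2.13894504e-02, -2.51303780e+01,
        1.14755414e-02,  7.91277154e-03,  4.82657583e-06]), 'ee_pos': array([0.2402547 , 0.60338757, 0.24901802]), 'orientation': array([-3.13978187e+00,  1.11472526e-04,  2.76266149e+00]), 'contact_force': array([-0.25456058,  0.35353597,  1.16392525]), 'moment': array([0.02935637, 0.0440403 , 0.00881716]), 'finger_force': 0.0, 'finger_gap': 0.9995503177764395}
top {'fovy': 45.91179780461307, 'cx': 253.54828555637897, 'cy': 188.71197149119286, 'D': array([0.04341872, 0.        , 0.        , 0.        , 0.        ]), 'rvec': array([ 2.11622211, -2.16866391,  0.12755412]), 'tvec': array([0.01201217, 0.5560795 , 0.93129565])}
scene {'fovy': 46.19908508723606, 'cx': 258.2786550875474, 'cy': 189.41302494683453, 'D': array([0.05757873, 0.        , 0.        , 0.        , 0.        ]), 'rvec': array([ 1.37398518,  2.00490314, -0.98408949]), 'tvec': array([ 0.20026448, -0.2754399 ,  1.44836144])}
```

View pics/top0.png

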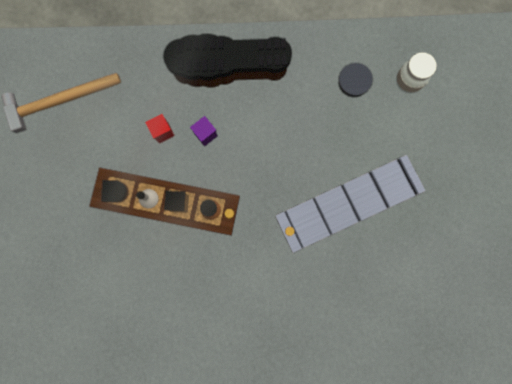

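View pics/scene0.png

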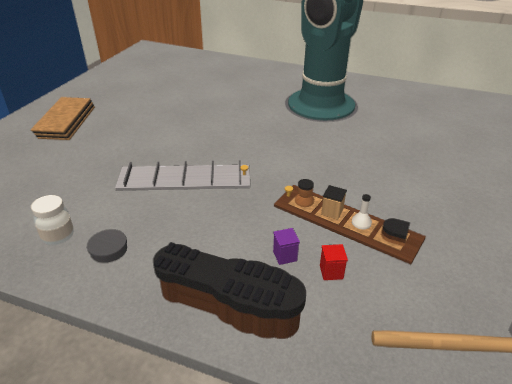

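```bash
cat > h.py <<'E'
from plant import *
import numpy as np, cv2
from scipy.optimize import minimize
def circ(r,z,n=32):
    a=np.linspace(0,2*np.pi,n,endpoint=False); return np.c_[r*np.cos(a),r*np.sin(a),0*a+z]
def rect(a,b,z): return np.array([[-a,-b,z],[a,-b,z],[a,b,z],[-a,b,z]],float)
def dee(z):
    a=np.linspace(-np.pi/2,np.pi/2,20)
    return np.r_[[[-26,-23,z],[-26,23,z]],np.c_[1+23*np.cos(a),23*np.sin(a),0*a+z]]
M={'heel_stiletto':[circ(21,0),circ(18,10),circ(7.5,32),circ(7.5,66),circ(8.5,66),circ(8.5,72)],
 'heel_block':[rect(20,20,0),rect(20,20,50),rect(20.5,20.5,50),rect(20.5,20.5,56)],
 'heel_spool':[circ(22,0),circ(14,20),circ(17,28),circ(17,44),circ(17.5,50)],
 'heel_low':[dee(0),dee(28)],
 'board':[rect(160,45,0),rect(160,45,10)],'tray':[rect(160,45,0),rect(160,45,10)]}
S=8
def proj(f,P):
    K=np.eye(3); K[0,0]=K[1,1]=192/np.tan(np.radians(f['fovy'])/2); K[0,2]=f['cx'];K[1,2]=f['cy']
    return cv2.projectPoints(P,f['rvec'],f['tvec'],K,f['D'])[0][:,0],K
def unproj(f,px,z):
    _,K=proj(f,np.zeros((1,3)))
    n=cv2.undistortPoints(np.array([[px]],float),K,f['D'])[0,0]
    R=cv2.Rodrigues(f['rvec'])[0]; c=-R.T@f['tvec']; d=R.T@np.r_[n,1]
    return c+d*(z-c[2])/d[2]
def render(f,name,x,y,yaw,z0):
    c,s=np.cos(yaw),np.sin(yaw); R=np.array([[c,-s,0],[s,c,0],[0,0,1]])
    im=np.zeros((384*2,512*2),np.uint8); sl=[p/1000@R.T+[x,y,z0] for p in M[name]]
    for a,b in zip(sl,sl[1:]):
        h=cv2.convexHull(((proj(f,np.r_[a,b])[0]*2+.5)*16).astype(np.int32))
        cv2.fillConvexPoly(im,h,255,shift=4)
    return cv2.resize(im,(512,384),interpolation=cv2.INTER_AREA)/255.
def fit(frames,masks,name,p0,z0,yaw=True,d=.006):
    def cost(p):
        q=p if yaw else [p[0],p[1],p0[2]]
        return sum(np.abs(render(frames[c],name,*q,z0)-masks[c]).sum()/masks[c].sum() for c in masks)
    p0=np.array(p0,float); n=3 if yaw else 2
    s=np.vstack([p0[:n]]+[p0[:n]+v for v in np.diag([d,d,.15][:n])])
    r=minimize(cost,p0[:n],method='Nelder-Mead',options=dict(initial_simplex=s,xatol=2e-4,fatol=1e-4))
    return r.x,r.fun
E
cat > m.py <<'E'
from h import *
F={c:grab_frame(c) for c in('top','scene')}
t=F['top']
big=cv2.resize(t['pixels'][150:260,80:260],None,fx=4.4,fy=4.4,interpolation=cv2.INTER_CUBIC); cv2.imwrite('pics/crop0.png',big)
px={'board':(165,202),'tray':(350,203),'heel_spool':(210,210),'heel_block':(177,202),'heel_stiletto':(148,197),'heel_low':(115,190)}
post={'board':(229,213),'tray':(290,231)}
res={}
for n,p in px.items():
    masks={}
    for c in F:
        s=silhouettes(n,c)
        if c=='top': s=[a for a in s if np.hypot(a['point'][1]-p[0],a['point'][0]-p[1])<14]
        elif n=='heel_block': s=[a for a in s if np.hypot(a['point'][1]-334,a['point'][0]-204)<20]
        if not s: print(n,c,'missed');continue
        m=s[0]['pixels'].astype(np.uint8)
        print(n,c,len(s),s[0]['score'],s[0]['point'],m.sum())
        if n in post:
            if c=='scene': continue
            m=m.copy(); k=cv2.findContours(m,0,2)[0]; k=max(k,key=cv2.contourArea)
            cv2.fillConvexPoly(m,cv2.convexHull(k),1)
        masks[c]=m.astype(float)
    if n in post:
        w=unproj(t,p,.01)[:2]; q=unproj(t,post[n],.032)[:2]; v=q-w
        res[n],c=fit(F,masks,n,[*w,np.arctan2(v[1],v[0])],0,d=.01)
        print(n,'postpx',q)
        x,y,a=res[n]
        print('  post pred',x+.147*np.cos(a),y+.147*np.sin(a))
    else:
        w=unproj(t,p,.04)[:2]; a=res['board'][2]; best=None
        for y0 in ([a,a+np.pi/2,a+np.pi,a-np.pi/2] if n=='heel_low' else [a+.1,a+.8] if n=='heel_block' else [0]):
            r,c_=fit(F,masks,n,[*w,y0],.013,n in('heel_low','heel_block'))
            if n=='heel_low': print('   ',r,c_)
            if best is None or c_<best[1]: best=(r,c_)
        res[n],c=best
        d=res[n][:2]-res['board'][:2]; print('  in board',[round(1000*float(v),1) for v in(d@[np.cos(a),np.sin(a)],d@[-np.sin(a),np.cos(a)])])
        for cc in masks:
            print('   single',cc,fit(F,{cc:masks[cc]},n,list(res[n])+[0]*(3-len(res[n])),.013,False)[0].round(4))
    print(n,np.round(res[n],4),round(c,3),flush=True)
E
python3 m.py
```

```text
board top 1 0.71 [203.3, 163.3] 3033
board scene 2 0.87 [239.0, 354.8] 2115
board postpx [0.50599482 0.05218316]
  post pred 0.5066416411660496 0.05291072956558501
board [ 0.5393  0.1962 -1.7945] 0.017
tray top missed
tray scene 1 0.71 [175.2, 183.1] 3130
tray postpx [ 0.46457588 -0.0766771 ]
  post pred 0.4642139470261836 -0.07585155948724726
tray [ 0.5232 -0.2105  1.984 ] 0.0
heel_spool top 1 0.84 [209.8, 210.9] 330
heel_spool scene 1 0.98 [193.7, 302.6] 422
  in board [104.7, 0.3]
   single top [0.5166 0.0944]
   single scene [0.5162 0.0938]
heel_spool [0.5164 0.0941] 0.167
heel_block top 1 0.88 [205.3, 178.3] 487
heel_block scene 1 0.75 [198.8, 328.2] 640
  in board [35.1, 0.4]
   single top [0.5318 0.1628]
   single scene [0.5316 0.1619]
heel_block [ 0.5319  0.1619 -1.5973] 0.17
heel_stiletto top 1 0.72 [198.5, 147.4] 301
heel_stiletto scene 1 0.95 [219.7, 363.1] 403
  in board [-32.8, -2.5]
   single top [0.545  0.2301]
   single scene [0.5423 0.2283]
heel_stiletto [0.5441 0.2288] 0.242
heel_low top 1 0.75 [192.8, 110.9] 559
heel_low scene 1 0.84 [229.8, 393.5] 584
    [ 0.55975931  0.29690821 -1.63884371] 0.1397757233116002
    [0.56273309 0.29920514 0.01922237] 0.3025003639802283
    [0.559867   0.30148103 1.4186053 ] 0.3457427046589949
    [ 0.55640629  0.30020892 -3.26295077] 0.29443990770518513
  in board [-102.7, -2.3]
   single top [0.5599 0.2977]
   single scene [0.559  0.2964]
heel_low [ 0.5598  0.2969 -1.6388] 0.14
```

View pics/crop0.png

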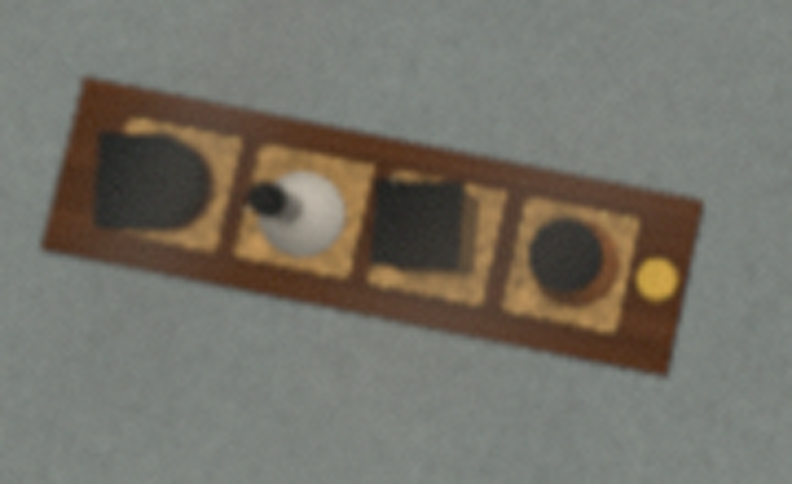

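The crop shows the order from the post (657,280): spool (567,258), block (425,227), stiletto foot (307,212) and low (152,180), the low heel's round end toward the post. The top view shows the tray's post at (290,231). The tray mask was missed in the top view, so I measure it again.

```bash
cat > tr.py <<'E'
from h import *
F={c:grab_frame(c) for c in('top','scene')}
for k in range(3):
    s=[a for a in silhouettes('tray','top') if np.hypot(a['point'][1]-350,a['point'][0]-203)<25]
    if s: break
    F['top']=grab_frame('top')
print('net' if s else 'colour')
t=F['top']
if s: m=s[0]['pixels'].astype(np.uint8)
else:
    g=t['pixels'].astype(int); m=((g[:,:,2]-g[:,:,1]>-4)&(g[:,:,0]>110)).astype(np.uint8)
    roi=np.zeros_like(m); roi[145:260,270:430]=1; m=cv2.morphologyEx(m*roi,cv2.MORPH_OPEN,np.ones((3,3)))
k=max(cv2.findContours(cv2.morphologyEx(m,cv2.MORPH_CLOSE,np.ones((9,9))),0,2)[0],key=cv2.contourArea)
h=np.zeros_like(m); cv2.fillConvexPoly(h,cv2.convexHull(k),1)
ms=silhouettes('tray','scene'); 
p0=[.5232,-.2105,1.984]
for nm,mk in (('top',{'top':h.astype(float)}),):
    print(nm,fit(F,mk,'tray',p0,0,d=.01),h.sum())
r=fit(F,{'top':h.astype(float)},'tray',p0,0,d=.01)[0]
# overlay
im=cv2.resize(t['pixels'][130:270,260:440],None,fx=4.4,fy=4.4,interpolation=cv2.INTER_CUBIC)
im2=F['scene']['pixels'];im2=cv2.resize(im2[150:205,100:270],None,fx=4.4,fy=4.4,interpolation=cv2.INTER_CUBIC)
x,y,a=r;c,s_=np.cos(a),np.sin(a)
L=[(102,0,10),(34,0,10),(-34,0,10),(-102,0,10),(147,0,32),(160,45,10),(160,-45,10),(-160,45,10),(-160,-45,10)]
P=np.array([[x+(u*c-v*s_)/1e3,y+(u*s_+v*c)/1e3,w/1e3] for u,v,w in L])
for I,f,o in((im,t,(260,130)),(im2,F['scene'],(100,150))):
    for q in proj(f,P)[0]: cv2.circle(I,tuple(int(v) for v in ((q-o+.5)*4.4)),2,(0,0,255),-1)
cv2.imwrite('pics/tray1.png',cv2.resize(np.vstack([im,im2[:, :792] if im2.shape[1]>=792 else cv2.copyMakeBorder(im2,0,0,0,792-im2.shape[1],0)]),None,fx=.69,fy=.69))
print(P[:4].round(4),np.degrees(a))
E
python3 tr.py
```

```text
net
top (array([ 0.52437792, -0.20967438,  1.98085691]), np.float64(0.02008164919981884)) 6191
[[ 0.4837 -0.1161  0.01  ]
 [ 0.5108 -0.1785  0.01  ]
 [ 0.5379 -0.2409  0.01  ]
 [ 0.565  -0.3032  0.01  ]] 113.49474080950198
```

View pics/tray1.png

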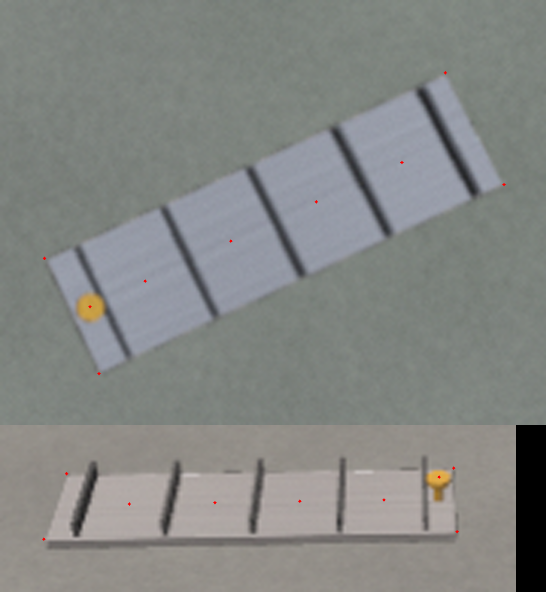

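The red marks sit on the tray's corners, its post and the compartment centres in both views, so the tray pose is good. Next is the spool.

Emit:
{"fn": "step_arm", "kwargs": {
  "rows": [
    [[0, 0, -8.1, 1.7, -3.2, 0, 8.54], [0, 0, -8.1, 1.7, -3.2, 0, 8.54], [0, 0, -8.1, 1.7, -3.2, 0, 8.54], [0, 0, -8.1, 1.7, -3.2, 0, 8.54], [0, 0, -8.1, 1.7, -3.2, 0, 8.54], [0, 0, -8.1, 1.7, -3.2, 0, 8.54], [0, 0, -8.1, 1.7, -3.2, 0, 8.54], [0, 0, -8.1, 1.7, -3.2, 0, 8.54]]
  ]
}}

```text
t: 1.8
ee_pos: [0.377, 0.3466, 0.2503]
orientation: [3.141, -0.001, 1.626]
contact_force: [0.6, 0.1, -0.3]
finger_gap: 0.999
finger_force: 0.0
```

Emit:
{"fn": "step_arm", "kwargs": {
  "rows": [
    [[0, 0, -8.1, 1.7, -3.2, 0, 8.54], [0, 0, -8.1, 1.7, -3.2, 0, 8.54], [0, 0, 0, 1.8, -3.2, -1, 8.54], [0, 0, 0, 1.7, -3.2, -1, 8.54], [0, 0, 0, 1.8, -3.2, -1, 8.54], [0, 0, 0, 1.7, -3.2, -1, 8.54], [0, 0, 0, 1.8, -3.2, -1, 8.54], [0, 0, 0, 0, 0, 0, 8.54]]
  ]
}}

```text
t: 2.6
ee_pos: [0.4999, 0.1185, 0.1993]
orientation: [3.141, 0.003, 1.341]
contact_force: [-0.5, 0.1, 0.0]
finger_gap: 0.995
finger_force: 0.0
```

Emit:
{"fn": "step_arm", "kwargs": {
  "rows": [
    [[0, 0, 0.2, 0.8, -1.2, -3, 8.54], [0, 0, 0.2, 0.8, -1.2, -3, 8.54], [0, 0, 0, 0, 0, -2, 8.54], [0, 0, 0, 0, 0, 0, 8.54], [0, 0, 0, 0, 0, 0, 8.54]]
  ]
}}

```text
t: 3.1
ee_pos: [0.5144, 0.1006, 0.1203]
orientation: [-3.141, -0.0, 1.357]
contact_force: [-0.3, -0.8, -0.1]
finger_gap: 0.997
finger_force: 0.0
```

```bash
python3 -c "
from plant import *
s=state();print(s['ee_pos'],s['orientation'],s['joint_pos'])
f=grab_frame('top');s=state();print(s['ee_pos'],s['orientation'])"
```

```text
[0.51442136 0.1005689  0.12034912] [-3.14141066e+00 -1.07984587e-04  1.35670199e+00] [-0.59226494  0.45672639  0.41523013  2.03104392 -0.27759006  0.7073474
 -0.21627423]
[0.51492761 0.10073359 0.12099252] [ 3.14045718e+00 -9.69704466e-04  1.35690963e+00]
```

Emit:
{"fn": "step_arm", "kwargs": {
  "rows": [
    [[0, 0, -0.5, 0.2, -0.6, -1, 8.54], [0, 0, 0, 0, 0, -2, 8.54], [0, 0, 0, 0, 0, -2, 8.54], [0, 0, 0, 0, 0, -2, 8.54], [0, 0, 0, 0, 0, 0, 8.54], [0, 0, 0, 0, 0, 0, 5], [0, 0, 0, 0, 0, 0, 3], [0, 0, 0, 0, 0, 0, 2.5]]
  ],
  "force": 30
}}

```text
t: 3.95
ee_pos: [0.5172, 0.0941, 0.0511]
orientation: [3.14, -0.001, 1.347]
contact_force: [-0.4, 0.2, 0.9]
finger_gap: 0.511
finger_force: 0.0
```

Emit:
{"fn": "step_arm", "kwargs": {
  "rows": [
    [[0, 0, 0, 0, 0, 0, 2.5], [0, 0, 0, 0, 0, 0, 2.5], [0, 0, 0, 0, 0, 0, 2.5], [0, 0, 0, 0, 0, 0, 2.5], [0, 0, 0, 0, 0, 0, 2.5]]
  ]
}}

```text
t: 4.45
ee_pos: [0.517, 0.0942, 0.051]
orientation: [3.14, -0.001, 1.347]
contact_force: [-1.1, -0.9, 6.1]
finger_gap: 0.394
finger_force: 29.4
```

Emit:
{"fn": "step_arm", "kwargs": {
  "rows": [
    [[0, 0, 0, 0, 0, 2, 2.5], [0, 0, 0, 0, 0, 3, 2.5], [0, 0, 0, 0, 0, 4, 2.5], [0, 0, 6, -0.6, -3, 0, 2.5], [0, 0, 6, -0.6, -3, 0, 2.5], [0, 0, 6, -0.6, -3, 0, 2.5], [0, 0, 6, -0.6, -3, 0, 2.5], [0, 0, 6, -0.6, -3, 0, 2.5]]
  ]
}}

```text
t: 5.25
ee_pos: [0.4861, -0.0572, 0.1403]
orientation: [3.141, 0.0, 1.875]
contact_force: [0.7, -0.7, -1.2]
finger_gap: 0.39
finger_force: 30.0
```

Emit:
{"fn": "step_arm", "kwargs": {
  "rows": [
    [[0, 0, 6, -0.3, -3, 0, 2.5], [0, 0, 0, 0, -3, 0, 2.5], [0, 0, 0, 0, 0, -3, 2.5], [0, 0, 0, 0, 0, -2, 2.5], [0, 0, 0, 0, 0, 0, 2.5], [0, 0, 0, 0, 0, 0, 2.5]]
  ]
}}

```text
t: 5.85
ee_pos: [0.4834, -0.1162, 0.0902]
orientation: [-3.141, -0.0, 1.976]
contact_force: [0.0, 1.0, 0.5]
finger_gap: 0.391
finger_force: 30.0
```

Emit:
{"fn": "step_arm", "kwargs": {
  "rows": [
    [[0, 0, 0, 0, 0, -2, 2.5], [0, 0, 0, 0, 0, -1.5, 2.5], [0, 0, 0, 0, 0, -0.4, 2.5], [0, 0, 0, 0, 0, -0.2, 2.5], [0, 0, 0, 0, 0, 0, 2.5], [0, 0, 0, 0, 0, 0, 2.5]]
  ]
}}

```text
t: 6.45
ee_pos: [0.484, -0.1161, 0.0499]
orientation: [3.14, 0.001, 1.976]
contact_force: [0.4, 0.1, -0.4]
finger_gap: 0.392
finger_force: 30.0
```

Emit:
{"fn": "step_arm", "kwargs": {
  "rows": [
    [[0, 0, 0, 0, 0, -0.1, 2.5], [0, 0, 0, 0, 0, -0.05, 2.5], [0, 0, 0, 0, 0, 0, 2.5], [0, 0, 0, 0, 0, 0, 2.5]]
  ]
}}

```text
t: 6.85
ee_pos: [0.4837, -0.1162, 0.048]
orientation: [3.141, 0.0, 1.975]
contact_force: [-1.1, -0.6, 6.3]
finger_gap: 0.395
finger_force: 30.2
```

Emit:
{"fn": "step_arm", "kwargs": {
  "rows": [
    [[0, 0, 0, 0, 0, 0, 4.5], [0, 0, 0, 0, 0, 0, 6.5], [0, 0, 0, 0, 0, 0, 8.54], [0, 0, 0, 0, 0, 0, 8.54], [0, 0, 0, 0, 0, 2, 8.54], [0, 0, 0, 0, 0, 4, 8.54], [0, 0, 0, 0, 0, 4, 8.54], [0, 0, 0, 0, 0, 0, 8.54]]
  ]
}}

```text
t: 7.65
ee_pos: [0.4866, -0.1168, 0.152]
orientation: [3.133, 0.004, 1.975]
contact_force: [1.0, 0.4, 0.6]
finger_gap: 1.0
finger_force: 0.0
```

Emit:
{"fn": "step_arm", "kwargs": {
  "rows": [
    [[0, 0, -5, 0.5, 3.1, 0, 8.54], [0, 0, -5, 0.5, 3.1, 0, 8.54], [0, 0, -5, 0.5, 3.1, 0, 8.54], [0, 0, -5, 0.5, 3.1, 0, 8.54], [0, 0, -4.5, 0.5, 3.1, 0, 8.54], [0, 0, 0, 0.5, 3.1, 0, 8.54], [0, 0, 0, 0.5, 3.1, 0, 8.54], [0, 0, 0, 0.5, 3.1, 0, 8.54]]
  ]
}}

```text
t: 8.45
ee_pos: [0.523, 0.1332, 0.1467]
orientation: [-3.141, 0.0, 1.548]
contact_force: [0.5, 0.1, 0.7]
finger_gap: 1.0
finger_force: 0.0
```

Emit:
{"fn": "step_arm", "kwargs": {
  "rows": [
    [[0, 0, 0, 0.4, 2, 0, 8.54], [0, 0, 0, 0.4, 1, 0, 8.54], [0, 0, 0, 0, 0, 0, 8.54], [0, 0, 0, 0, 0, 0, 8.54]]
  ]
}}

```text
t: 8.85
ee_pos: [0.5312, 0.1605, 0.1471]
orientation: [-3.141, 0.001, 1.547]
contact_force: [-0.3, -0.1, -0.8]
finger_gap: 0.999
finger_force: 0.0
```

```bash
cat > chk.py <<'E'
import sys
from h import *
# chk.py heel col row z0 : fit a heel near pixel, print tray-frame and world pose
n=sys.argv[1]; p=(float(sys.argv[2]),float(sys.argv[3])); z0=float(sys.argv[4]); yaw0=float(sys.argv[5]) if len(sys.argv)>5 else 0
q=np.array([.5244,-.2097]);a=1.9809
F={c:grab_frame(c) for c in('top','scene')}
w=unproj(F['top'],p,.03)[:2]
ms={}
for c in F:
    e=proj(F[c],np.array([[*w,z0+.025]]))[0][0]
    s=[k for k in silhouettes(n,c) if np.hypot(k['point'][1]-e[0],k['point'][0]-e[1])<15]
    if s: ms[c]=s[0]['pixels'].astype(float)
yw=n in('heel_low','heel_block')
r,c=fit(F,ms,n,[*w,yaw0],z0,yw)
d=r[:2]-q
print(n,list(ms),r.round(4),round(c,3),'tray',(1000*np.array([d@[np.cos(a),np.sin(a)],d@[-np.sin(a),np.cos(a)]])).round(1))
E
python3 - <<'E'
from h import *
f=grab_frame('top');print(proj(f,np.array([[.4837,-.1161,.03],[.5108,-.1785,.03],[.5379,-.2409,.03],[.565,-.3032,.03]]))[0].round(0))
cv2.imwrite('pics/a1.png',f['pixels'])
E
python3 chk.py heel_spool 307 223 .010
```

```text
[[308. 222.]
 [337. 208.]
 [366. 195.]
 [394. 182.]]
heel_spool ['top', 'scene'] [ 0.4843 -0.1167] 0.15 tray [101.2  -0.3]
```

View pics/a1.png

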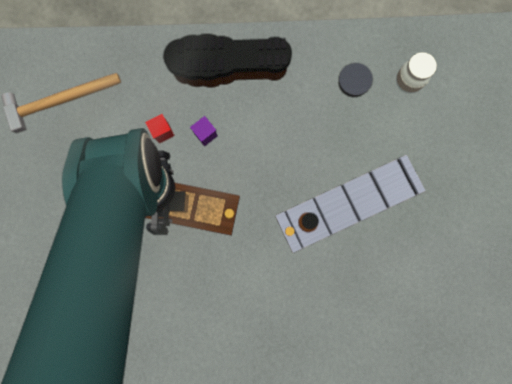

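The spool stands in the first compartment at (308,222), within 1 mm of its centre. The gripper is now above the block.

Emit:
{"fn": "step_arm", "kwargs": {
  "rows": [
    [[0, 0, -0.1, 0.1, 0.15, -3, 8.54], [0, 0, 0, 0, 0, -3, 8.54], [0, 0, 0, 0, 0, -2, 8.54], [0, 0, 0, 0, 0, -1.4, 8.54], [0, 0, 0, 0, 0, 0, 8.54], [0, 0, 0, 0, 0, 0, 5.5], [0, 0, 0, 0, 0, 0, 4], [0, 0, 0, 0, 0, 0, 3.2]]
  ]
}}

```text
t: 9.9
ee_pos: [0.5332, 0.1637, 0.0546]
orientation: [3.14, -0.001, 1.546]
contact_force: [0.3, 0.5, 0.2]
finger_gap: 0.51
finger_force: 0.0
```

Emit:
{"fn": "step_arm", "kwargs": {
  "rows": [
    [[0, 0, 0, 0, 0, 0, 3.2], [0, 0, 0, 0, 0, 0, 3.2], [0, 0, 0, 0, 0, 0, 3.2], [0, 0, 0, 0, 0, 0, 3.2]]
  ]
}}

```text
t: 10.3
ee_pos: [0.5331, 0.1637, 0.0547]
orientation: [3.14, -0.001, 1.546]
contact_force: [-1.6, -0.4, 6.6]
finger_gap: 0.477
finger_force: 29.4
```

Emit:
{"fn": "step_arm", "kwargs": {
  "rows": [
    [[0, 0, 0, 0, 0, 2.5, 3.2], [0, 0, 0, 0, 0, 3.5, 3.2], [0, 0, 0, 0, 0, 3.5, 3.2], [0, 0, 0, 0, 0, 0, 3.2], [0, 0, 5, -0.2, -3.4, 0, 3.2], [0, 0, 5, -0.2, -3.4, 0, 3.2], [0, 0, 5, -0.2, -3.4, 0, 3.2], [0, 0, 5, -0.2, -3.4, 0, 3.2]]
  ]
}}

```text
t: 11.1
ee_pos: [0.5238, 0.0263, 0.1481]
orientation: [-3.141, -0.0, 1.899]
contact_force: [0.5, -0.4, -0.1]
finger_gap: 0.48
finger_force: 30.5
```

Emit:
{"fn": "step_arm", "kwargs": {
  "rows": [
    [[0, 0, 5, -0.2, -3.4, 0, 3.2], [0, 0, 0, -0.2, -3.4, 0, 3.2], [0, 0, 0, -0.2, -3.4, 0, 3.2], [0, 0, 0, -0.2, -3.4, 0, 3.2], [0, 0, 0, -0.3, -3.4, 0, 3.2], [0, 0, 0, -0.3, -3.4, 0, 3.2], [0, 0, 0, 0, 0, -1, 3.2], [0, 0, 0, 0, 0, 0, 3.2]]
  ]
}}

```text
t: 11.9
ee_pos: [0.5091, -0.1769, 0.1371]
orientation: [-3.139, -0.002, 1.981]
contact_force: [0.1, 1.0, -1.0]
finger_gap: 0.476
finger_force: 30.5
```

Target z ≈ 0.0517 (0.0547 − 0.003).

Emit:
{"fn": "step_arm", "kwargs": {
  "rows": [
    [[0, 0, 0, 0.15, -0.1, -3, 3.2], [0, 0, 0, 0, 0, -3, 3.2], [0, 0, 0, 0, 0, -1.5, 3.2], [0, 0, 0, 0, 0, -0.5, 3.2], [0, 0, 0, 0, 0, -0.3, 3.2], [0, 0, 0, 0, 0, 0, 3.2], [0, 0, 0, 0, 0, 0, 3.2]]
  ]
}}

```text
t: 12.6
ee_pos: [0.5127, -0.1777, 0.0565]
orientation: [3.14, 0.001, 1.983]
contact_force: [-0.0, 0.0, -0.8]
finger_gap: 0.47
finger_force: 30.5
```

Emit:
{"fn": "step_arm", "kwargs": {
  "rows": [
    [[0, 0, 0, -0.1, 0, -0.2, 3.2], [0, 0, 0, -0.1, 0, -0.2, 3.2], [0, 0, 0, 0, 0, -0.1, 3.2], [0, 0, 0, 0, 0, 0, 3.2], [0, 0, 0, 0, 0, 0, 3.2]]
  ]
}}

```text
t: 13.1
ee_pos: [0.5102, -0.1778, 0.0516]
orientation: [3.141, 0.0, 1.982]
contact_force: [-2.9, 0.6, 9.9]
finger_gap: 0.474
finger_force: 30.7
```

Emit:
{"fn": "step_arm", "kwargs": {
  "rows": [
    [[0, 0, 0, 0, 0, 0, 5], [0, 0, 0, 0, 0, 0, 6.5], [0, 0, 0, 0, 0, 0, 8.54], [0, 0, 0, 0, 0, 0, 8.54], [0, 0, 0, 0, 0, 2, 8.54], [0, 0, 0, 0, 0, 4, 8.54], [0, 0, 0, 0, 0, 4, 8.54], [0, 0, 0, 0, 0, 0, 8.54]]
  ]
}}

```text
t: 13.9
ee_pos: [0.5131, -0.1788, 0.1553]
orientation: [3.134, 0.006, 1.982]
contact_force: [1.0, -0.3, 0.1]
finger_gap: 0.998
finger_force: 0.0
```

Emit:
{"fn": "step_arm", "kwargs": {
  "rows": [
    [[0, 0, -4.5, 0.3, 3.4, 0, 8.54], [0, 0, -4.5, 0.3, 3.4, 0, 8.54], [0, 0, -4.5, 0.3, 3.4, 0, 8.54], [0, 0, -4.5, 0.3, 3.4, 0, 8.54], [0, 0, -4.5, 0.3, 3.4, 0, 8.54], [0, 0, -4.5, 0.3, 3.4, 0, 8.54], [0, 0, -4.5, 0.3, 3.4, 0, 8.54], [0, 0, -4.5, 0.3, 3.4, 0, 8.54]]
  ]
}}

```text
t: 14.7
ee_pos: [0.5335, 0.0958, 0.1497]
orientation: [-3.141, 0.001, 1.351]
contact_force: [0.6, -0.1, 0.6]
finger_gap: 0.995
finger_force: 0.0
```

Emit:
{"fn": "step_arm", "kwargs": {
  "rows": [
    [[0, 0, 0, 0.3, 3.4, 0, 8.54], [0, 0, 0, 0.2, 3.4, 0, 8.54], [0, 0, 0, 0.2, 3.4, 0, 8.54], [0, 0, 0, 0.2, 3.4, 0, 8.54], [0, 0, 0, 0, 0, 0, 8.54], [0, 0, 0, 0, 0, 0, 8.54]]
  ]
}}

```text
t: 15.3
ee_pos: [0.5422, 0.231, 0.1495]
orientation: [-3.141, 0.001, 1.356]
contact_force: [-0.7, -0.4, -0.3]
finger_gap: 1.001
finger_force: 0.0
```

```bash
python3 chk.py heel_block 337 208 .010 -1.16; python3 -c "
from plant import *; print(state()['ee_pos'],state()['orientation'],state()['joint_pos'])"
```

```text
heel_block ['top', 'scene'] [ 0.5118 -0.1778 -1.1745] 0.206 tray [34.3 -1.1]
[0.54300608 0.22879538 0.15031282] [-3.14143244e+00  7.63111591e-04  1.35200194e+00] [-0.78435508  0.50702797  0.42913541  1.85827918 -0.2752453   0.83530423
 -0.43525188]
```

Emit:
{"fn": "step_arm", "kwargs": {
  "rows": [
    [[0, 0, 0, 0.1, 0, -3, 8.54], [0, 0, 0, 0, 0, -3, 8.54], [0, 0, 0, 0, 0, -1.5, 7], [0, 0, 0, 0, 0, -1, 6], [0, 0, 0, 0, 0, 0, 4], [0, 0, 0, 0, 0, 0, 3], [0, 0, 0, 0, 0, 0, 2], [0, 0, 0, 0, 0, 0, 1]]
  ]
}}

```text
t: 16.3
ee_pos: [0.5447, 0.2308, 0.0667]
orientation: [3.14, -0.001, 1.354]
contact_force: [-0.4, -1.0, 2.9]
finger_gap: 0.178
finger_force: 29.1
```

Emit:
{"fn": "step_arm", "kwargs": {
  "rows": [
    [[0, 0, 0, 0, 0, 0, 1], [0, 0, 0, 0, 0, 0, 1], [0, 0, 0, 0, 0, 0, 1], [0, 0, 0, 0, 0, 0, 1], [0, 0, 0, 0, 0, 0, 1]]
  ]
}}

```text
t: 16.8
ee_pos: [0.5446, 0.2308, 0.0666]
orientation: [3.14, -0.001, 1.354]
contact_force: [-1.6, -0.5, 7.1]
finger_gap: 0.176
finger_force: 29.1
```

Emit:
{"fn": "step_arm", "kwargs": {
  "rows": [
    [[0, 0, 0, 0, 0, 2, 1], [0, 0, 0, 0, 0, 3, 1], [0, 0, 0, 0, 0, 3, 1], [0, 0, 0, 0, 0, 2, 1], [0, 0, 4.5, 0, -2.5, 0, 1], [0, 0, 4.5, 0, -3.4, 0, 1], [0, 0, 4.5, -0.1, -3.4, 0, 1], [0, 0, 4.5, 0, -3.4, 0, 1]]
  ]
}}

```text
t: 17.6
ee_pos: [0.5425, 0.1023, 0.1655]
orientation: [-3.142, -0.0, 1.672]
contact_force: [1.0, -1.0, -0.8]
finger_gap: 0.178
finger_force: 29.4
```

Emit:
{"fn": "step_arm", "kwargs": {
  "rows": [
    [[0, 0, 4.5, -0.1, -3.4, 0, 1], [0, 0, 4.5, 0, -3.4, 0, 1], [0, 0, 4.5, -0.1, -3.4, 0, 1], [0, 0, 4.5, 0, -3.4, 0, 1], [0, 0, 0, -0.1, -3.4, 0, 1], [0, 0, 0, -0.1, -3.4, 0, 1], [0, 0, 0, -0.1, -3.4, 0, 1], [0, 0, 0, -0.1, -3.4, 0, 1]]
  ]
}}

```text
t: 18.4
ee_pos: [0.5366, -0.1698, 0.1655]
orientation: [3.141, -0.0, 1.983]
contact_force: [1.3, 0.1, -0.7]
finger_gap: 0.182
finger_force: 29.4
```

Emit:
{"fn": "step_arm", "kwargs": {
  "rows": [
    [[0, 0, 0, 0, -2, 0, 1], [0, 0, 0, 0, -1, 0, 1], [0, 0, 0, 0, 0, 0, 1], [0, 0, 0, 0, 0, 0, 1]]
  ]
}}

```text
t: 18.8
ee_pos: [0.537, -0.1972, 0.1653]
orientation: [3.142, -0.001, 1.984]
contact_force: [0.1, -0.4, -0.1]
finger_gap: 0.177
finger_force: 29.4
```

```bash
python3 -c "
from plant import *; print(state()['ee_pos'],state()['orientation'],state()['finger_gap'])"
```

```text
[ 0.53699345 -0.19717244  0.16526558] [ 3.14153729e+00 -1.06782037e-03  1.98378900e+00] 0.17683233074813326
```

Emit:
{"fn": "step_arm", "kwargs": {
  "rows": [
    [[0, 0, 0, 0.1, -2.2, 0, 1], [0, 0, 0, 0, -2, 0, 1], [0, 0, 0, 0, 0, -3, 1], [0, 0, 0, 0, 0, -3, 1], [0, 0, 0, 0, 0, -2.5, 1], [0, 0, 0, 0, 0, -1, 1], [0, 0, 0, 0, 0, 0, 1], [0, 0, 0, 0, 0, 0, 1]]
  ]
}}

```text
t: 19.6
ee_pos: [0.5387, -0.2402, 0.0713]
orientation: [3.141, 0.001, 1.984]
contact_force: [0.3, 0.1, 0.2]
finger_gap: 0.177
finger_force: 29.4
```

```bash
python3 chk.py heel_stiletto 366 195 .0135
```

```text
heel_stiletto ['top', 'scene'] [ 0.5379 -0.2418] 2.239 tray [-34.8   0.4]
```

Emit:
{"fn": "step_arm", "kwargs": {
  "rows": [
    [[0, 0, 0, 0, 0, -0.4, 1], [0, 0, 0, 0, 0, -0.2, 1], [0, 0, 0, 0, 0, -0.1, 1], [0, 0, 0, 0, 0, 0, 1], [0, 0, 0, 0, 0, 0, 1]]
  ]
}}

```text
t: 20.3
ee_pos: [0.5379, -0.2408, 0.0637]
orientation: [3.141, 0.0, 1.982]
contact_force: [-0.6, -0.8, 3.0]
finger_gap: 0.179
finger_force: 29.4
```

Emit:
{"fn": "step_arm", "kwargs": {
  "rows": [
    [[0, 0, 0, 0, 0, 0, 2.5], [0, 0, 0, 0, 0, 0, 4.5], [0, 0, 0, 0, 0, 0, 8.54], [0, 0, 0, 0, 0, 0, 8.54], [0, 0, 0, 0, 0, 2, 8.54], [0, 0, 0, 0, 0, 4, 8.54], [0, 0, 0, 0, 0, 4, 8.54], [0, 0, 0, 0, 0, 0, 8.54]]
  ]
}}

```text
t: 21.1
ee_pos: [0.541, -0.2423, 0.1689]
orientation: [3.134, 0.007, 1.982]
contact_force: [1.2, 0.1, -0.1]
finger_gap: 0.997
finger_force: 0.0
```

Emit:
{"fn": "step_arm", "kwargs": {
  "rows": [
    [[0, 0, -4, 0.1, 3.4, 0, 8.54], [0, 0, -4, 0.1, 3.4, 0, 8.54], [0, 0, -4, 0.1, 3.4, 0, 8.54], [0, 0, -4, 0.1, 3.4, 0, 8.54], [0, 0, -4, 0.1, 3.4, 0, 8.54], [0, 0, -4, 0.1, 3.4, 0, 8.54], [0, 0, -3.5, 0.1, 3.4, 0, 8.54], [0, 0, 0, 0.1, 3.4, 0, 8.54]]
  ]
}}

```text
t: 21.9
ee_pos: [0.5456, 0.0329, 0.163]
orientation: [-3.141, 0.0, 1.501]
contact_force: [1.0, 0.2, -0.6]
finger_gap: 1.001
finger_force: 0.0
```

Emit:
{"fn": "step_arm", "kwargs": {
  "rows": [
    [[0, 0, 0, 0.2, 3.4, 0, 8.54], [0, 0, 0, 0.2, 3.4, 0, 8.54], [0, 0, 0, 0.2, 3.4, 0, 8.54], [0, 0, 0, 0.2, 3.4, 0, 8.54], [0, 0, 0, 0.2, 3.4, 0, 8.54], [0, 0, 0, 0.2, 3.4, 0, 8.54], [0, 0, 0, 0.1, 3.4, 0, 8.54], [0, 0, 0, 0, 0, 0, 8.54]]
  ]
}}

```text
t: 22.7
ee_pos: [0.5574, 0.276, 0.1625]
orientation: [-3.141, -0.002, 1.511]
contact_force: [-0.4, 0.9, 0.3]
finger_gap: 1.001
finger_force: 0.0
```

```bash
python3 chk.py heel_stiletto 366 195 .010; python3 -c "
from plant import *; print(state()['ee_pos'],state()['orientation'],state()['joint_pos'])"
```

```text
heel_stiletto ['top', 'scene'] [ 0.5391 -0.2411] 0.212 tray [-34.6  -1. ]
[0.55896128 0.26790276 0.16310756] [-3.14127505e+00  1.19281765e-03  1.50102900e+00] [-0.81025735  0.53472563  0.41607622  1.77252015 -0.26686042  0.89115004
 -0.34636465]
```

Emit:
{"fn": "step_arm", "kwargs": {
  "rows": [
    [[0, 0, 0.1, 0.1, 1.8, 0, 8.54], [0, 0, 0, 0, 1.8, -1, 8.54], [0, 0, 0, 0, 0, -3, 8.54], [0, 0, 0, 0, 0, -3, 8.54], [0, 0, 0, 0, 0, -2, 8.54], [0, 0, 0, 0, 0, 0, 8.54], [0, 0, 0, 0, 0, 0, 8.54]]
  ]
}}

```text
t: 23.6
ee_pos: [0.5598, 0.3063, 0.0731]
orientation: [-3.141, 0.0, 1.505]
contact_force: [1.0, -0.4, -0.3]
finger_gap: 0.999
finger_force: 0.0
```

Emit:
{"fn": "step_arm", "kwargs": {
  "rows": [
    [[0, 0, 0, 0, -0.2, -2, 8.54], [0, 0, 0, 0, 0, -1.2, 8.54], [0, 0, 0, 0, 0, -0.2, 8.54], [0, 0, 0, 0, 0, 0, 7], [0, 0, 0, 0, 0, 0, 5.5], [0, 0, 0, 0, 0, 0, 4.2], [0, 0, 0, 0, 0, 0, 3.8], [0, 0, 0, 0, 0, 0, 3.8]]
  ],
  "force": 35
}}

```text
t: 24.4
ee_pos: [0.5607, 0.3039, 0.0406]
orientation: [3.14, -0.001, 1.504]
contact_force: [-0.6, -0.2, 5.6]
finger_gap: 0.53
finger_force: 36.6
```

Emit:
{"fn": "step_arm", "kwargs": {
  "rows": [
    [[0, 0, 0, 0, 0, 0, 3.8], [0, 0, 0, 0, 0, 0, 3.8], [0, 0, 0, 0, 0, 0, 3.8], [0, 0, 0, 0, 0, 0, 3.8]]
  ]
}}

```text
t: 24.8
ee_pos: [0.5607, 0.3038, 0.0406]
orientation: [3.14, -0.001, 1.504]
contact_force: [-0.8, -0.6, 6.3]
finger_gap: 0.532
finger_force: 36.7
```

Emit:
{"fn": "step_arm", "kwargs": {
  "rows": [
    [[0, 0, 0, 0, 0, 2, 3.8], [0, 0, 0, 0, 0, 3, 3.8], [0, 0, 0, 0, 0, 3, 3.8], [0, 0, 0, 0, 0, 3, 3.8], [0, 0, 0, 0, 0, 2, 3.8], [0, 0, 4, 0, -2.5, 0, 3.8], [0, 0, 4, 0, -3.2, 0, 3.8], [0, 0, 4, 0, -3.2, 0, 3.8]]
  ]
}}

```text
t: 25.6
ee_pos: [0.5594, 0.2137, 0.1694]
orientation: [-3.141, 0.0, 1.718]
contact_force: [0.3, 0.2, -1.3]
finger_gap: 0.532
finger_force: 35.9
```

Emit:
{"fn": "step_arm", "kwargs": {
  "rows": [
    [[0, 0, 4, 0, -3.2, 0, 3.8], [0, 0, 4, 0, -3.2, 0, 3.8], [0, 0, 4, 0, -3.2, 0, 3.8], [0, 0, 3.3, 0, -3.2, 0, 3.8], [0, 0, 0, 0, -3.2, 0, 3.8], [0, 0, 0, 0, -3.2, 0, 3.8], [0, 0, 0, 0, -3.2, 0, 3.8], [0, 0, 0, 0, -3.2, 0, 3.8]]
  ]
}}

```text
t: 26.4
ee_pos: [0.5594, -0.0429, 0.1693]
orientation: [-3.141, -0.0, 1.981]
contact_force: [0.1, -0.4, -0.0]
finger_gap: 0.532
finger_force: 35.9
```

Emit:
{"fn": "step_arm", "kwargs": {
  "rows": [
    [[0, 0, 0, 0, -3.2, 0, 3.8], [0, 0, 0, 0, -3.2, 0, 3.8], [0, 0, 0, 0, -3.2, 0, 3.8], [0, 0, 0, 0, -3.2, 0, 3.8], [0, 0, 0, 0, -3.2, 0, 3.8], [0, 0, 0, 0, -2, 0, 3.8], [0, 0, 0, 0, 0, 0, 3.8], [0, 0, 0, 0, 0, 0, 3.8]]
  ]
}}

```text
t: 27.2
ee_pos: [0.5596, -0.2213, 0.1691]
orientation: [-3.141, -0.001, 1.98]
contact_force: [-0.2, -0.3, -0.8]
finger_gap: 0.531
finger_force: 36.0
```

Emit:
{"fn": "step_arm", "kwargs": {
  "rows": [
    [[0, 0, 0, 0.2, -2.5, 0, 3.8], [0, 0, 0, 0, -2.5, 0, 3.8], [0, 0, 0, 0, -2.4, 0, 3.8], [0, 0, 0, 0, 0, -3, 3.8], [0, 0, 0, 0, 0, -3, 3.8], [0, 0, 0, 0, 0, -3, 3.8], [0, 0, 0, 0, 0, 0, 3.8], [0, 0, 0, 0, 0, 0, 3.8]]
  ]
}}

```text
t: 28.0
ee_pos: [0.5623, -0.2942, 0.0795]
orientation: [-3.141, -0.001, 1.982]
contact_force: [1.3, 0.4, 0.3]
finger_gap: 0.532
finger_force: 36.0
```

Run:
```python
from h import *
print(state()['ee_pos'],state()['orientation'])
f=grab_frame('scene');cv2.imwrite('pics/s2.png',cv2.resize(f['pixels'][90:220,90:290],None,fx=4,fy=4,interpolation=cv2.INTER_CUBIC))
```

```text
[ 0.56226703 -0.29421583  0.0795144 ] [-3.14123752e+00 -1.05391563e-03  1.98249447e+00]
```

View pics/s2.png

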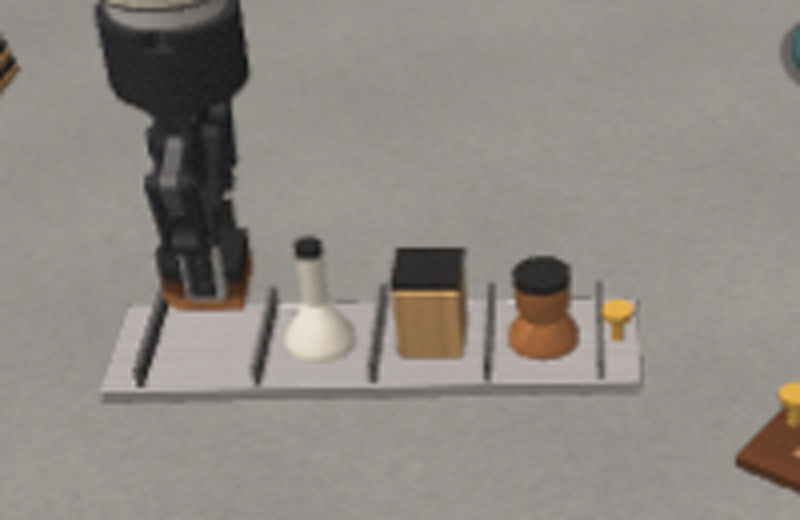

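The picture shows spool (542,300), block (430,300) and stiletto (318,300) upright in their compartments. The low heel hangs over the fourth at (205,285).

Emit:
{"fn": "step_arm", "kwargs": {
  "rows": [
    [[0, 0, 0, 0, -0.2, -2, 3.8], [0, 0, 0, 0, 0, -1.3, 3.8], [0, 0, 0, 0, 0, -0.3, 3.8], [0, 0, 0, 0, 0, -0.2, 3.8], [0, 0, 0, 0, 0, 0, 3.8], [0, 0, 0, 0, 0, 0, 3.8]]
  ]
}}

```text
t: 28.65
ee_pos: [0.5624, -0.2978, 0.0422]
orientation: [3.141, 0.001, 1.981]
contact_force: [0.3, 0.2, -1.2]
finger_gap: 0.532
finger_force: 36.0
```

Emit:
{"fn": "step_arm", "kwargs": {
  "rows": [
    [[0, 0, 0, 0, 0.1, -0.2, 3.8], [0, 0, 0, 0, 0, -0.2, 3.8], [0, 0, 0, 0, 0, -0.1, 3.8], [0, 0, 0, 0, 0, 0, 3.8], [0, 0, 0, 0, 0, 0, 3.8]]
  ]
}}

```text
t: 29.15
ee_pos: [0.5622, -0.2965, 0.0376]
orientation: [3.141, -0.0, 1.981]
contact_force: [-2.3, 2.0, 7.5]
finger_gap: 0.531
finger_force: 36.8
```

Emit:
{"fn": "step_arm", "kwargs": {
  "rows": [
    [[0, 0, 0, 0, 0, 0, 5], [0, 0, 0, 0, 0, 0, 6.5], [0, 0, 0, 0, 0, 0, 8.54], [0, 0, 0, 0, 0, 0, 8.54], [0, 0, 0, 0, 0, 2, 8.54], [0, 0, 0, 0, 0, 4, 8.54], [0, 0, 0, 0, 0, 4, 8.54], [0, 0, 0, 0, 0, 4, 8.54]]
  ]
}}

```text
t: 29.95
ee_pos: [0.5616, -0.2965, 0.1776]
orientation: [-3.141, -0.0, 1.981]
contact_force: [1.4, 0.5, -0.0]
finger_gap: 1.0
finger_force: 0.0
```

Emit:
{"fn": "step_arm", "kwargs": {
  "rows": [
    [[0, 0, 0, 0, 3, 1, 8.54], [0, 0, 0, 0, 3.4, 0, 8.54], [0, 0, 0, 0, 3.4, 0, 8.54], [0, 0, 0, 0, 3.4, 0, 8.54], [0, 0, 0, 0, 3.4, 0, 8.54], [0, 0, 0, 0, 3.4, 0, 8.54], [0, 0, 0, 0, 3.4, 0, 8.54], [0, 0, 0, 0, 3.4, 0, 8.54]]
  ]
}}

```text
t: 30.75
ee_pos: [0.5617, -0.0273, 0.1865]
orientation: [3.142, 0.0, 1.981]
contact_force: [-0.9, 0.1, 0.3]
finger_gap: 1.002
finger_force: 0.0
```

Emit:
{"fn": "step_arm", "kwargs": {
  "rows": [
    [[0, 0, 0, 0, 2, 0, 8.54], [0, 0, 0, 0, 0, 0, 8.54], [0, 0, 0, 0, 0, 0, 8.54]]
  ]
}}

```text
t: 31.05
ee_pos: [0.5619, -0.009, 0.1865]
orientation: [-3.141, 0.001, 1.981]
contact_force: [0.2, 0.1, 0.2]
finger_gap: 1.0
finger_force: 0.0
```

```bash
python3 chk.py heel_low 394 182 .010 -1.16;python3 chk.py heel_stiletto 366 195 .010;python3 chk.py heel_block 337 208 .010 -1.16;python3 chk.py heel_spool 307 223 .010
python3 - <<'E'
from h import *
a=grab_frame('top')['pixels'][130:270,260:440];b=grab_frame('scene')['pixels'][130:220,100:280]
cv2.imwrite('pics/fin.png',cv2.resize(np.vstack([a,b]),None,fx=2.6,fy=2.6,interpolation=cv2.INTER_CUBIC))
E
```

```text
heel_low ['top', 'scene'] [ 0.5659 -0.3027 -1.1208] 0.124 tray [-101.8   -1. ]
heel_stiletto ['top', 'scene'] [ 0.5395 -0.2414] 0.152 tray [-35.   -1.2]
heel_block ['scene'] [ 0.5113 -0.1782 -1.1111] 0.069 tray [34.2 -0.5]
heel_spool ['top', 'scene'] [ 0.4849 -0.1164] 0.133 tray [101.4  -1. ]
```

View pics/fin.png

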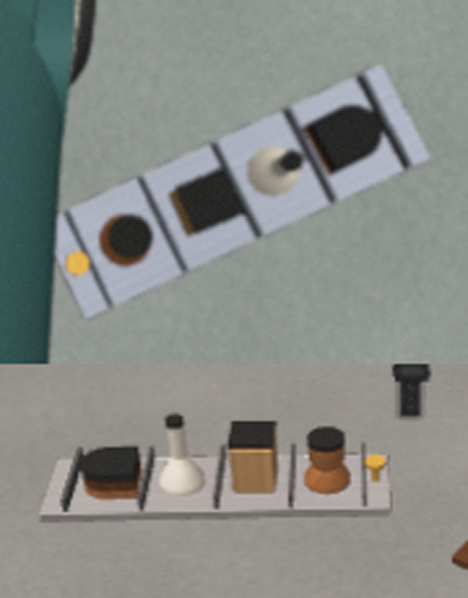

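All four heels stand upright and centred, in the order spool (127,240), block (208,203), stiletto (274,170), low (345,138) from the post, and the arm is clear of them.

```bash
python3 -c "
from plant import *
print(hand_in())"
```

```text
the job is handed in; nothing more can be done
None
```

I moved all four heels to the steel tray in job order (spool, block, stiletto, low, counted from the post). Each stands upright within about 2 mm of its compartment's centre by the camera fits, and I handed the job in at about 32 s.

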